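Fit the sprung dust cap to the upward-looking plate camera

TASK

Put the dust cap on the upward-looking plate camera: pick the cap up with its two sprung tabs pinched together, feel it into the lens mouth until its flange is fully home on the rim, and only then let the tabs spring out under the rim, so that the cap stays on level and locked. Be gentle with the lens, which must never be pressed or pushed hard, and leave the other things on the bench alone.

Things in the scene. Friction and masses are not known exactly. Their poses are not given: they have to be found in the camera images.
- camera: Plate camera fixed on the bench, looking straight up: white housing 110 x 110 x 35 mm, two aluminium centring slides with thumbscrews, a black collar, and the upright aluminium lens barrel, 72 mm in outer diameter, open at the top. Origin: centre of the housing's underside, z up, x and y along its sides. Never load the camera with more than 25 N.
- camera_top (a point): Point 105 mm above the camera's origin, level with the barrel's flat rim. The barrel is NOT centred on it: the locked slides, which do not give, hold it off-centre by up to 7 mm along the housing's x and also up to 7 mm along its y, unmeasured: find the mouth by feel or sight. Pressed down with under 3 N the barrel stays; above that it sinks 1 mm per 4 N, 5 mm at most, and comes back.
- cap: Loose grey dust cap, 50 to 90 g, upright on the bench. Origin: centre of its underside, z up. A round plug 54 mm in diameter, 10 mm high, its lowest 2 mm tapering to 51.6 mm, under a flange disc. The lens mouth is a lip 4 mm thick with a round hole 56 mm wide; below it the bore is 65 mm wide and 20 mm deep. Any turn about z fits. Fully home the flange is on the rim and this origin 10 mm below the rim.
- cap_flange (a point): Centre of the top of the cap's flange disc (72 mm in diameter, 4 mm thick), 14 mm above the cap's origin. A fixed 24 x 16 mm ridge, 3 mm high, is in the middle; two upright finger tabs stand either side of it, on the cap's own y axis. A grip of 10 to 25 N on the tabs, from outside along y, pinches them fully and holds the cap.
- tab_a (a joint): How far the tab on the cap's +y side is pinched in: 0 free, 0.006 m fully in (hard stop). A spring presses it outward, 2.4 N when free, 4.8 N fully in. A hook joined to its foot sticks out of the plug's side, 1 to 4.5 mm above the cap's origin: free it reaches 31 mm from the cap's axis and cannot enter the mouth; fully pinched 25 mm, inside the plug's outline.
- tab_b (a joint): The same for the tab on the cap's -y side.
- tab_a_top (a point): Middle of the top edge of the outer face of the +y tab, 34.5 mm above the cap's origin. Each tab is 22 mm wide (along the cap's x), 4 mm thick and stands 20 mm above the flange. The outer faces are 44 mm apart when free, 32 mm when both are fully pinched.
- tab_b_top (a point): The same point of the -y tab.
- jar: Round screw jar, 62 mm in diameter, 80 mm high, not part of the job. Origin: centre of its underside.
- dish: Closed petri dish, 91 mm in diameter, 17 mm high, not part of the job. Origin: centre of its underside.
- timer: Small digital timer lying on its back, 70 x 64 x 17 mm, not part of the job. Origin: centre of its underside.
- marker: Felt marker lying down, 136 mm long (along its y), 17 mm thick, not part of the job. Origin: its middle, on the underside.
Mind the look-alikes: they are no part of the job. What is meant by the cap is not brown, and is the larger of those in its own colour.

How it is judged:
By the outcome, as a careful person would: the job done as asked, in the order asked, and still so for the second after the job is handed in, with the robot touching nothing.
It also fails if it takes over 61 s, if anything falls off the work surface, if the arm or the gripper's body presses on something with over 40 N, if the wrist force passes 120 N, or if a joint passes its speed limit or range.

ROBOT

A 6-joint arm with a two-finger parallel gripper is mounted at the origin on a cart in front of the work surface, level with it; the furniture and walls round the work are solid. World frame = base frame: x ahead of the robot, y to its left, z up, the work surface at z = 0. Lengths are in m, angles in degrees, forces in N, time in s.
With the tool pointing down it reaches from about 0.375 to 0.9 m from the base axis. Payload 3.1 kg.
Tool frame: the origin (TCP) lies between the finger pads; the fingertips stand 11 mm ahead of it and the grasp point (between the pads) lies 8 mm behind it; x points along the fingers, y is the direction in which the jaws open and shut, and the axes are right-handed (so a half turn about x gives the same grasp; the last joint's range is limited). The gripper opens to 87 mm and grips with 3 to 60 N. Pads are 19 mm wide; open, the fingers measure 117 mm over their backs; the gripper's body (75 mm by 190 mm) begins 51 mm behind the grasp point.
Start: joints at [-10.227, 30.224, 82.088, -0, 67.689, -10.227], TCP at [0.625, 0, 0.234] pointing down, gripper open.
Joint ranges: [-176.69, 176.69], [-43.24, 126.21], [12.49, 139.97], [-82, 262], [0, 151.66], [-163.58, 163.58]. Speed limits (degrees/s): [159.86, 159.86, 180, 180, 180, 180].

INTERFACE

Orientations are given as a 3x3 rotation matrix whose columns are the frame's x, y, z axes.
In Python, from rig import bot gives the robot as it stands.
- The arm moves only by the shell command python3 -m inch 'ROWS' [OPENING]. ROWS is a JSON object of lists of equal length, an entry for each row: "dp": the shift along the tool's x, y, z in mm, a list of three; "yaw": the turn about the tool's x in degrees. In form: {"dp": [[tx, ty, tz], ...], "yaw": [yaw, ...]}. A call has 1 to 20 rows; each row shifts and turns the commanded pose from where the row before left it, along the tool's axes as they then stand; what a row does not reach is not made up. A row lasts 1/12 s, in which the tool goes at most 41.7 mm and 7.16 degrees, less where a joint would pass 70% of its speed; a pose out of reach is approached as far as the arm can. A call is refused whole if a number of a shift passes 41.7 or a number of a turn 7.16, either way. A call with a gripper value outside its range is refused whole. OPENING is the finger opening in mm, from 0 to 87, set as the call begins (- or left out, the last holds). The fingers move at their own pace and stop on an object; the grip force is fixed at half the most. Time passes only in rows, so rows that do not move let the fingers close. It gives the time, the measured TCP pose, the force and the opening at its end, in the units of the state.
- bot.read_state(): the state, without advancing time (a new reading comes with each control period).
- bot.capture(name): name is "scene" or "side" or "wrist"; returns a dict with "color" (384x512x3 uint8, red, green, blue), "intrinsics" (3x3 intrinsics, pixels), "k1" (the pictures are not rectified: a ray, as slopes to the right and down, at radius r is drawn at 1 + k1 r^2 times it, then the intrinsics apply), "pose" (4x4, takes a point from camera to world coordinates). Camera axes: x right, y down, z forward; pixel columns grow to the right and rows downward; lengths in m; the calibration is good to about 2 mm. A picture is of the moment at which its call begins. There is no depth.
- bot.hand_in(): hands the job in, once; it reports no verdict.
The state is a dict: "time_s": time; "joint_positions": joint angles; "qvel": joint speeds; "tau": joint torques, N m; "position": TCP position; "tcp_rot": TCP orientation; "force": force on the tool from outside, world axes, zero at the start; "moment": the same for the moment, N m; "opening": opening from 0.0 (shut) to 1.0 (fully open).
Only numpy, scipy, OpenCV 4.12 (cv2) and the standard library are available. Lean on these libraries where they do the work, as an engineer would, in place of code of your own. Each camera call takes 0.05 s, during which the arm holds its last target.

## Working session

There is one attempt and no reset: what is moved stays moved. The work goes in short steps, Python scripts to look and compute and a shell command to move; the robot and the scene stay as the last step left them, time stands still between calls to the robot, and variables do not carry over. Pictures are saved under pics/ and viewed, and the job is handed in when it is done.

```bash
ls; mkdir -p pics; cat > h.py <<'E'
import numpy as np, cv2
from rig import bot
def snap(n,tag):
    c=bot.capture(n); cv2.imwrite(f'pics/{tag}.png',c['color'][:,:,::-1]); np.savez(f'pics/{tag}.npz',K=c['intrinsics'],k1=c['k1'],pose=c['pose'],color=c['color']); return c
def load(tag): return dict(np.load(f'pics/{tag}.npz'))
def ray(c,u,v):
    K=np.array(c['K'] if 'K' in c else c['intrinsics']);k1=float(c['k1']);P=np.array(c['pose'])
    x=(u-K[0,2])/K[0,0];y=(v-K[1,2])/K[1,1]
    a,b=x,y
    for _ in range(30):
        s=1+k1*(a*a+b*b);a,b=x/s,y/s
    return P[:3,3],P[:3,:3]@np.array([a,b,1])
def onz(c,u,v,z):
    o,d=ray(c,u,v);return o+d*(z-o[2])/d[2]
def proj(c,p):
    K=np.array(c['K'] if 'K' in c else c['intrinsics']);k1=float(c['k1']);P=np.array(c['pose'])
    q=P[:3,:3].T@(np.array(p)-P[:3,3]);a,b=q[0]/q[2],q[1]/q[2];s=1+k1*(a*a+b*b)
    return np.array([K[0,0]*a*s+K[0,2],K[1,1]*b*s+K[1,2]])
E
python3 - <<'E'
from h import *
for n in ['scene','side','wrist']:
    c=snap(n,n+'0'); print(n,c['pose'].round(3).tolist(),c['k1'],c['intrinsics'][0][0])
s=bot.read_state();print(s['time_s'],s['position'],np.round(s['tcp_rot'],3).tolist(),s['force'],s['opening'])
E
```

```text
pics
scene [[-0.445, -0.543, 0.712, -0.404], [-0.895, 0.283, -0.344, 0.461], [-0.015, -0.791, -0.612, 0.935], [0.0, 0.0, 0.0, 1.0]] -0.0042020528204659595 402.9991501173596
side [[-0.998, -0.059, 0.038, 0.523], [-0.067, 0.639, -0.766, 0.958], [0.02, -0.767, -0.642, 0.913], [0.0, 0.0, 0.0, 1.0]] -0.02786441749620311 408.25910100490296
wrist [[1.0, 0.0, -0.002, 0.625], [-0.0, -0.956, -0.293, 0.082], [-0.002, 0.293, -0.956, 0.383], [0.0, 0.0, 0.0, 1.0]] -0.06232026977230012 280.81302099860875
0.15 [6.24472182e-01 1.08972011e-04 2.32788791e-01] [[-0.002, 1.0, -0.0], [0.0, -0.0, -1.0], [-1.0, -0.002, -0.0]] [-0.13937985  0.39607606  0.02566996] 1.0016924919092276
```

View pics/scene0.png

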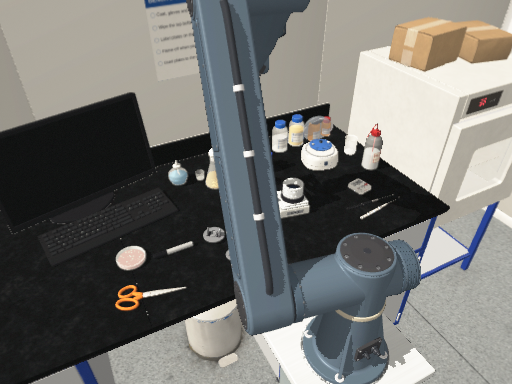

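View pics/side0.png

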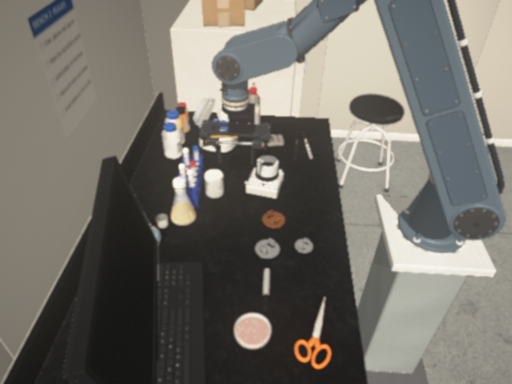

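View pics/wrist0.png

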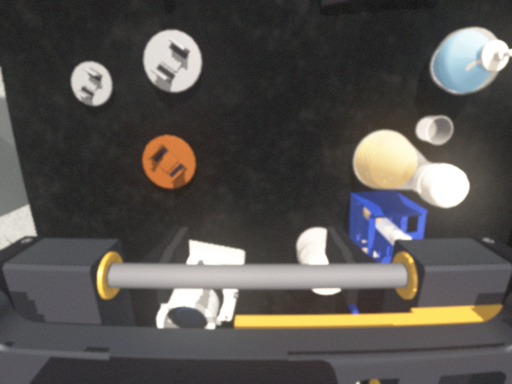

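Candidates: a brown cap at side (273,219) / wrist (168,161), a small grey cap at side (304,246) / wrist (92,83), and a larger grey cap at side (267,249) / wrist (172,61). The larger grey one fits, since the cap is not brown and is the larger of its colour. I'll confirm in an enlarged crop.

```bash
python3 - <<'E'
from h import *
w=load('wrist0');s=load('side0')
a=cv2.resize(w['color'][15:200,50:230],None,fx=3,fy=3,interpolation=cv2.INTER_CUBIC)
b=cv2.resize(s['color'][140:270,220:330],None,fx=4,fy=4,interpolation=cv2.INTER_CUBIC)
H=max(a.shape[0],b.shape[0]);f=lambda i:np.pad(i,((0,H-i.shape[0]),(0,0),(0,0)))
o=np.hstack([f(a),f(b)]);o=cv2.resize(o,None,fx=.8,fy=.8);print(o.shape)
cv2.imwrite('pics/crop1.png',o[:,:,::-1])
for n,u,v in [('big',172,61),('small',92,83),('brown',168,161)]:print(n,onz(w,u,v,.014).round(4))
for n,u,v in [('big',267,248),('small',304,245),('brown',273,218)]:print(n,onz(s,u,v,.014).round(4))
print('barrel side',onz(s,267,160,.105).round(4), 'scene',onz(load('scene0'),292,183,.105).round(4))
E
```

```text
(444, 784, 3)
big [0.5203 0.1393 0.014 ]
small [0.4155 0.1161 0.014 ]
brown [0.5052 0.0154 0.014 ]
big [0.5212 0.1408 0.014 ]
small [0.4117 0.1195 0.014 ]
brown [0.5075 0.0112 0.014 ]
barrel side [ 0.5385 -0.1766  0.105 ] scene [ 0.5383 -0.1696  0.105 ]
```

View pics/crop1.png

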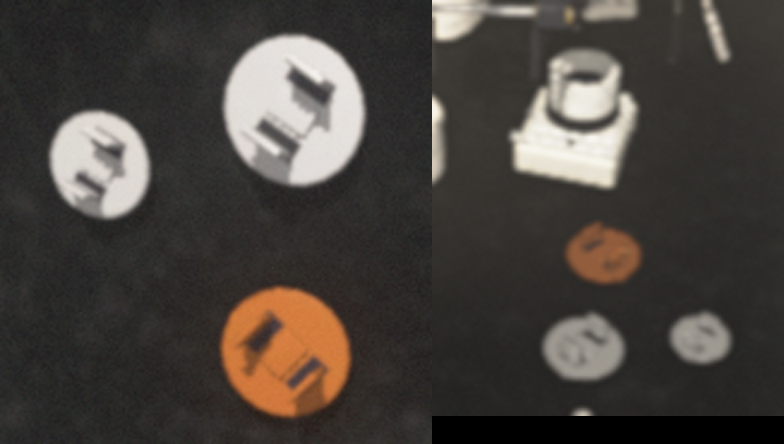

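The crop confirms it: the larger light-grey cap (wrist (172,61)) is at about (0.520, 0.140), and the small grey and brown ones are decoys. Next I look at the barrel mouth from above.

```bash
python3 -m inch '{"dp":[[0,-8,25],[0,-8,25],[0,-8,25],[0,-8,25],[0,-8,25],[0,-8,25],[0,-8,25],[0,-8,25],[0,-8,25],[0,-8,25],[0,0,15],[0,0,0],[0,0,0]],"yaw":[0,0,0,0,0,0,0,0,0,0,0,0,0]}'
python3 - <<'E'
from h import *
snap('wrist','wrist1')
E
```

```text
time_s: 1.23
position: [0.5451, -0.2651, 0.2333]
tcp_rot: [[0.0, 1.0, -0.002], [0.001, -0.002, -1.0], [-1.0, 0.0, -0.001]]
force: [0.2, -0.8, -0.3]
opening: 0.995
```

View pics/wrist1.png

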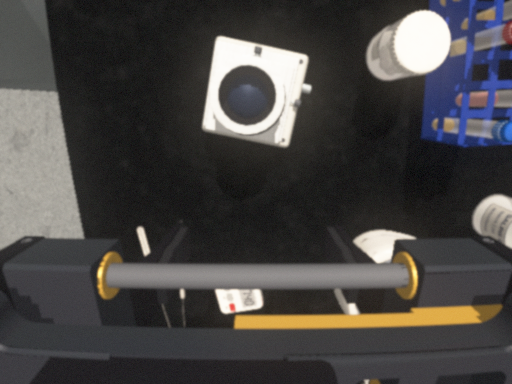

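```bash
python3 - <<'E'
from h import *
c=load('wrist1');im=c['color'][:,:,::-1].copy()
g=cv2.cvtColor(im,cv2.COLOR_BGR2GRAY)
print(np.round(c['pose'][:3,3],4))
print(g[98,195:310].tolist());print(g[45:150,248].tolist())
big=cv2.resize(im[25:160,190:325],None,fx=4.4,fy=4.4,interpolation=cv2.INTER_CUBIC)
cv2.imwrite('pics/crop2.png',big)
# radial edge, from center outwards first dark->bright
gf=cv2.GaussianBlur(g,(3,3),0).astype(np.float32)
def fit(u0,v0,thr,z):
    pts=[]
    for t in np.arange(0,360,5):
        r=np.arange(10,50,.1);u=u0+r*np.cos(np.radians(t));v=v0+r*np.sin(np.radians(t))
        p=cv2.remap(gf,u[None].astype(np.float32),v[None].astype(np.float32),cv2.INTER_LINEAR)[0]
        i=np.argmax(p>thr); 
        if p[i]>thr: pts.append(onz(c,u[i],v[i],z)[:2])
    pts=np.array(pts);A=np.c_[2*pts,np.ones(len(pts))]
    m=np.ones(len(pts),bool)
    for _ in range(5):
        s=np.linalg.lstsq(A[m],(pts[m]**2).sum(1),rcond=None)[0];R=np.sqrt(s[2]+s[0]**2+s[1]**2)
        e=np.hypot(*(pts-s[:2]).T)-R;m=abs(e)<max(.0008,1.5*np.std(e[m]))
    return s[:2].round(4),R.round(4),m.sum(),e[m].std().round(5)
for thr in (100,130,150): print(thr,fit(248,98,thr,.105))
E
```

```text
[ 0.5455 -0.1835  0.3837]
[45, 49, 49, 45, 47, 49, 48, 52, 51, 54, 86, 154, 225, 239, 241, 246, 248, 248, 248, 248, 248, 247, 230, 166, 92, 65, 64, 58, 64, 62, 63, 63, 66, 69, 67, 68, 73, 71, 72, 72, 72, 72, 70, 73, 74, 75, 77, 78, 76, 78, 82, 81, 78, 80, 79, 82, 78, 82, 79, 78, 76, 77, 77, 77, 76, 75, 77, 79, 76, 77, 74, 68, 69, 69, 70, 68, 65, 67, 71, 87, 150, 221, 243, 248, 249, 249, 249, 248, 242, 216, 204, 228, 239, 244, 244, 242, 242, 245, 245, 243, 237, 225, 218, 193, 146, 96, 71, 64, 62, 63, 64, 58, 63, 59, 57]
[247, 247, 249, 250, 251, 250, 250, 251, 251, 252, 253, 253, 252, 252, 252, 252, 251, 250, 244, 218, 145, 91, 73, 70, 69, 69, 70, 71, 73, 72, 69, 68, 66, 68, 68, 70, 68, 71, 76, 93, 107, 113, 112, 110, 105, 105, 99, 92, 91, 88, 87, 83, 82, 80, 80, 78, 75, 77, 73, 74, 74, 71, 73, 69, 69, 73, 68, 66, 66, 66, 62, 60, 63, 63, 68, 70, 66, 73, 72, 112, 178, 230, 244, 247, 247, 248, 247, 246, 232, 168, 131, 148, 151, 141, 119, 87, 55, 46, 44, 45, 44, 42, 44, 47, 43]
100 (array([ 0.5357, -0.171 ]), np.float64(0.026), np.int64(63), np.float64(0.0001))
130 (array([ 0.5357, -0.171 ]), np.float64(0.0266), np.int64(72), np.float64(9e-05))
150 (array([ 0.5357, -0.171 ]), np.float64(0.027), np.int64(72), np.float64(9e-05))
```

View pics/crop2.png

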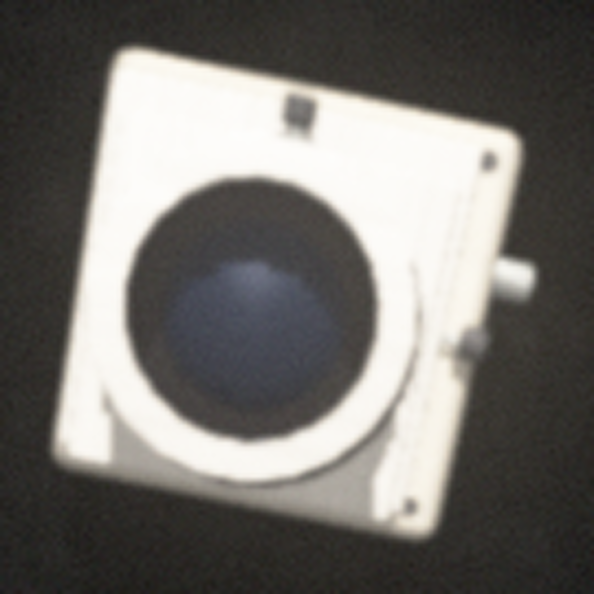

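The mouth is at about (0.5357, -0.1710) and the fit is clean. Next I view the cap from the same relative pose, so the wrist-camera bias cancels.

```bash
python3 -m inch '{"dp":[[0,-1,26],[0,-1,-30],[0,-1,-30],[0,-1,-30],[0,-1,-30],[0,-1,-30],[0,-1,-30],[0,-1,-30],[10,-1,-30],[20,-1,-30],[20,-1,-30],[20,-2,-26],[20,-2,-10],[0,-1,0],[0,0,0],[0,0,0]],"yaw":[0,0,0,0,0,0,0,0,0,0,0,0,0,0,0,0]}'
python3 - <<'E'
from h import *
snap('wrist','wrist2')
E
```

```text
time_s: 2.62
position: [0.5297, 0.0452, 0.1444]
tcp_rot: [[0.002, 1.0, 0.001], [-0.0, 0.001, -1.0], [-1.0, 0.002, 0.0]]
force: [1.0, -0.5, 1.2]
opening: 1.0
```

View pics/wrist2.png

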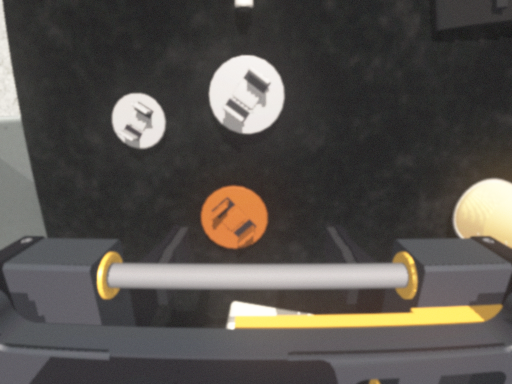

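```bash
python3 - <<'E'
from h import *
c=load('wrist2');im=c['color'][:,:,::-1].copy()
g=cv2.cvtColor(im,cv2.COLOR_BGR2GRAY);print(c['pose'][:3,3].round(4))
gf=cv2.GaussianBlur(g,(3,3),0)
u0,v0=247,94
pts=[]
for t in np.arange(0,360,5):
    r=np.arange(60,25,-.1);u=u0+r*np.cos(np.radians(t));v=v0+r*np.sin(np.radians(t))
    p=cv2.remap(gf,u[None].astype(np.float32),v[None].astype(np.float32),cv2.INTER_LINEAR)[0]
    i=np.argmax(p>125);pts.append(onz(c,u[i],v[i],.013)[:2])
pts=np.array(pts);A=np.c_[2*pts,np.ones(len(pts))];m=np.ones(len(pts),bool)
for _ in range(6):
    s=np.linalg.lstsq(A[m],(pts[m]**2).sum(1),rcond=None)[0];R=np.sqrt(s[2]+s[0]**2+s[1]**2);e=np.hypot(*(pts-s[:2]).T)-R;m=abs(e)<max(.0005,2*e[m].std())
print(s[:2],R,m.sum(),e[m].std())
cv2.imwrite('pics/crop3.png',cv2.resize(im[45:145,197:297],None,fx=6,fy=6,interpolation=cv2.INTER_CUBIC))
E
```

```text
[0.5296 0.1271 0.2947]
[0.51976734 0.1394882 ] 0.03625108839232503 65 9.907089980549774e-05
```

View pics/crop3.png

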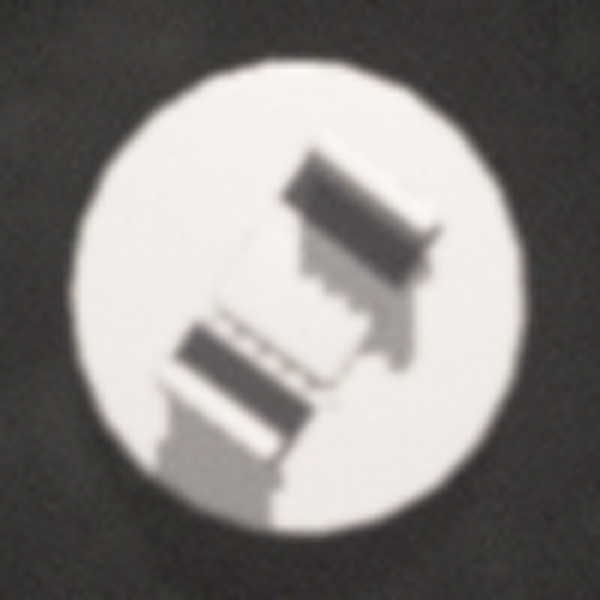

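```bash
python3 - <<'E'
from h import *
c=load('wrist2')
P=lambda x,y:onz(c,197+(x+.5)/6-.5,45+(y+.5)/6-.5,.0345)[:2]
a,b=P(316,140),P(434,224);d,e=P(166,371),P(279,452)
print(a,b,d,e,np.linalg.norm(a-b),np.linalg.norm(d-e))
for p,q in((a,b),(d,e)):print(np.degrees(np.arctan2(*(q-p)[::-1])))
m1,m2=(a+b)/2,(d+e)/2;print('mid',(m1+m2)/2,'sep',np.linalg.norm(m1-m2),'ang',np.degrees(np.arctan2(*(m1-m2)[::-1])))
E
```

```text
[0.52331387 0.16108694] [0.54038043 0.14963052] [0.50086415 0.12900592] [0.5174892  0.11723679] 0.020555226169938903 0.020369210756361243
-33.87260996399045
-35.29527695975218
mid [0.52051191 0.13924004] sep 0.03941064035606246 ang 54.88373630253632
```

```bash
python3 -m inch '{"dp":[[0,-2,-16],[0,-2,-20],[0,-2,-20],[0,-2,-20],[0,-1.7,-18.2],[20,0,0],[20,0,0],[20,0,0],[0,0,0],[0,0,0],[0,0,0],[0,0,0],[0,0,0],[0,0,0],[0,0,0]],"yaw":[0,0,0,0,0,-6.9,-6.9,-6.9,-6.9,-6.9,-6.9,-6.9,-6.7,0,0]}' 87
python3 - <<'E'
from h import *
snap('wrist','wrist3');snap('side','side3')
s=bot.read_state();R=np.array(s['tcp_rot']);p=np.array(s['position']);print(p,s['joint_positions'],'jaw ang',np.degrees(np.arctan2(R[1,1],R[0,1])))
print('need',(R.T@(np.array([.5200,.1394,.0285])-p)*1000).round(1))
E
```

```text
time_s: 3.92
position: [0.5207, 0.1385, 0.0847]
tcp_rot: [[0.003, 0.577, 0.816], [0.0, 0.816, -0.577], [-1.0, 0.002, 0.002]]
force: [0.6, 0.3, 0.9]
opening: 1.001
[0.52011299 0.13872586 0.08429058] [ 3.03394795e+00  3.65272472e+01  1.01638596e+02  8.94739319e-04
  4.17359867e+01 -5.17748596e+01] jaw ang 54.808181428187225
need [55.8  0.4 -0.6]
```

View pics/wrist3.png

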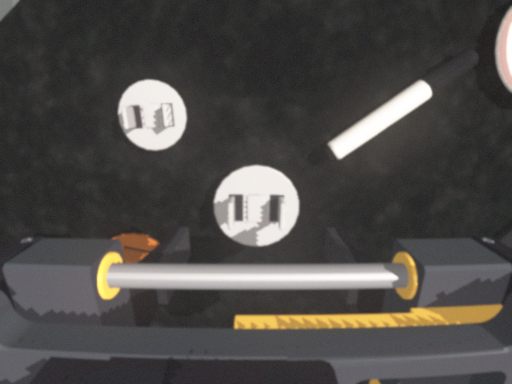

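View pics/side3.png

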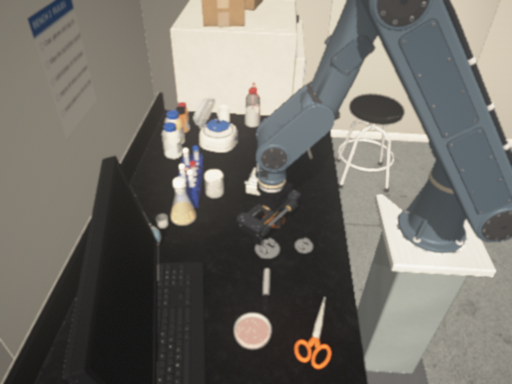

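```bash
cat >> h.py <<'E'
def circ(c,u0,v0,r1,r0,thr,z,bright_out=False,angs=np.arange(0,360,5)):
    g=cv2.GaussianBlur(cv2.cvtColor(c['color'],cv2.COLOR_RGB2GRAY),(3,3),0);pts=[]
    for t in angs:
        r=np.arange(r1,r0,-.1 if r0<r1 else .1);u=u0+r*np.cos(np.radians(t));v=v0+r*np.sin(np.radians(t))
        p=cv2.remap(g,u[None].astype(np.float32),v[None].astype(np.float32),cv2.INTER_LINEAR)[0]
        i=np.argmax(p>thr);pts.append(onz(c,u[i],v[i],z)[:2])
    pts=np.array(pts);A=np.c_[2*pts,np.ones(len(pts))];m=np.ones(len(pts),bool)
    for _ in range(6):
        s=np.linalg.lstsq(A[m],(pts[m]**2).sum(1),rcond=None)[0];R=np.sqrt(s[2]+s[0]**2+s[1]**2);e=np.hypot(*(pts-s[:2]).T)-R;m=abs(e)<max(.0005,2*e[m].std())
    return s[:2],R,m.sum(),e[m].std()
E
python3 - <<'E'
from h import *
c=load('wrist3')
r=circ(c,257,204,55,30,125,.013);print(r)
s=bot.read_state();R=np.array(s['tcp_rot']);p=np.array(s['position'])
q=np.r_[r[0],.013];print('cap in tool',(R.T@(q-p)*1000).round(2))
w=load('wrist2');print('tool from w2 est',(R.T@(np.array([.51977,.13949,.013])-p)*1000).round(2))
for n in('wrist1','wrist2','wrist3'):
    print(load(n)['pose'][:3,:].round(4).tolist())
E
```

```text
(array([0.51933639, 0.14011819]), np.float64(0.03602094028667658), np.int64(60), np.float64(0.00024945080083671597))
cap in tool [71.29  0.61 -1.53]
tool from w2 est [71.29  0.35 -0.82]
[[1.0, -0.002, -0.0006, 0.5455], [-0.0021, -0.9564, -0.2921, -0.1835], [0.0, 0.2921, -0.9564, 0.3837]]
[[1.0, 0.0001, 0.0017, 0.5296], [0.0006, -0.956, -0.2934, 0.1271], [0.0016, 0.2934, -0.956, 0.2947]]
[[0.5777, 0.7797, 0.2416, 0.4546], [0.8163, -0.5523, -0.1693, 0.1861], [0.0015, 0.295, -0.9555, 0.2348]]
```

```bash
python3 -m inch '{"dp":[[6,0.5,-1],[8,0,0],[8,0,0],[8,0,0],[8,0,0],[7,0,0],[5,0,0],[3.5,0,0],[2,0,0],[0,0,0],[0,0,0]],"yaw":[0,0,0,0,0,0,0,0,0,0,0]}' 87
python3 -m inch '{"dp":[[0,0,0],[0,0,0],[0,0,0],[0,0,0],[0,0,0],[0,0,0],[0,0,0],[0,0,0],[0,0,0],[0,0,0]],"yaw":[0,0,0,0,0,0,0,0,0,0]}' 26
python3 - <<'E'
from h import *
s=bot.read_state();print(s['opening']*87,s['position'],s['force'],s['moment'])
E
```

```text
time_s: 4.93
position: [0.5189, 0.1402, 0.0281]
tcp_rot: [[0.0, 0.574, 0.819], [0.0, 0.819, -0.574], [-1.0, 0.0, 0.0]]
force: [0.2, 0.5, -0.6]
opening: 1.002
time_s: 5.77
position: [0.5188, 0.1403, 0.0284]
tcp_rot: [[0.0, 0.574, 0.819], [0.0, 0.819, -0.574], [-1.0, 0.0, 0.0]]
force: [-1.4, 0.7, 3.0]
opening: 0.35
30.485933163647857 [0.51875629 0.14025653 0.02836572] [-1.35225668  0.73138234  3.04008759] [ 0.03194072  0.08422724 -0.02827913]
```

```bash
python3 -m inch '{"dp":[[-2,0,0],[-5,0,0],[-8,0,0],[-10,0,0],[-15,0,0],[-15,0,0],[-15,0,0],[-15,0,0],[-15,0,0],[-10,0,0],[0,0,0],[0,0,0],[0,0,0]],"yaw":[0,0,0,0,0,0,0,0,0,0,0,0,0]}'
python3 - <<'E'
from h import *
snap('side','side4');c=snap('wrist','wrist4')
s=bot.read_state();print(s['opening']*87,s['position'],s['force'],s['moment'])
k=load('side4')['color'][130:280,200:350]
cv2.imwrite('pics/crop4.png',np.hstack([cv2.resize(k,(384,384),interpolation=2)[:,:,::-1],c['color'][:,:384,::-1]]))
E
```

```text
time_s: 6.85
position: [0.5182, 0.1402, 0.1377]
tcp_rot: [[-0.001, 0.574, 0.819], [-0.0, 0.819, -0.574], [-1.0, -0.001, -0.001]]
force: [0.7, -0.5, -0.6]
opening: 0.347
30.498849273599294 [0.51802778 0.14015325 0.13719477] [-0.33372791 -0.10236512 -1.4805211 ] [ 0.0299347  -0.01020087 -0.08281464]
```

View pics/crop4.png

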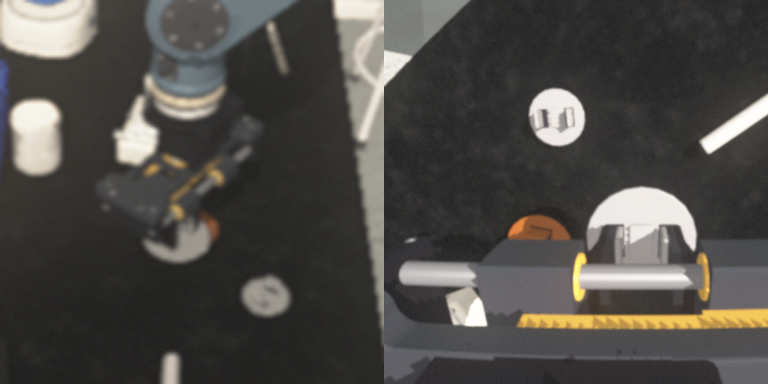

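The cap is held and lifted: the side crop shows it clear of the bench, and in the wrist image the flange arc tops out near (257,187) between the fingers. I fit that arc to get the cap's place in the tool.

```bash
python3 - <<'E'
from h import *
c=load('wrist4');P=c['pose']
s=bot.read_state();R=np.array(s['tcp_rot']);p=np.array(s['position'])
z=p[2]-.0148
for a in (np.arange(190,351,4),np.arange(200,341,4)):
    r=circ(c,257,240,75,30,125,z,angs=a);print(r, (R.T@(np.r_[r[0],z]-p)*1000).round(2))
r0=circ(load('wrist1'),248,98,10,50,140,.105);print(r0)
cv2.imwrite('pics/crop5.png',cv2.resize(c['color'][170:300,180:340,::-1],None,fx=4.5,fy=4.5,interpolation=2))
E
```

```text
(array([0.51866708, 0.14117583]), np.float64(0.03561376597379281), np.int64(41), np.float64(0.00012497954512375855)) [14.8   1.22 -0.04]
(array([0.51882314, 0.14107848]), np.float64(0.03576648822237995), np.int64(36), np.float64(0.00011340508229480555)) [14.8   1.23  0.14]
(array([ 0.53572204, -0.17101922]), np.float64(0.02680425234125216), np.int64(72), np.float64(8.226014571024351e-05))
```

View pics/crop5.png

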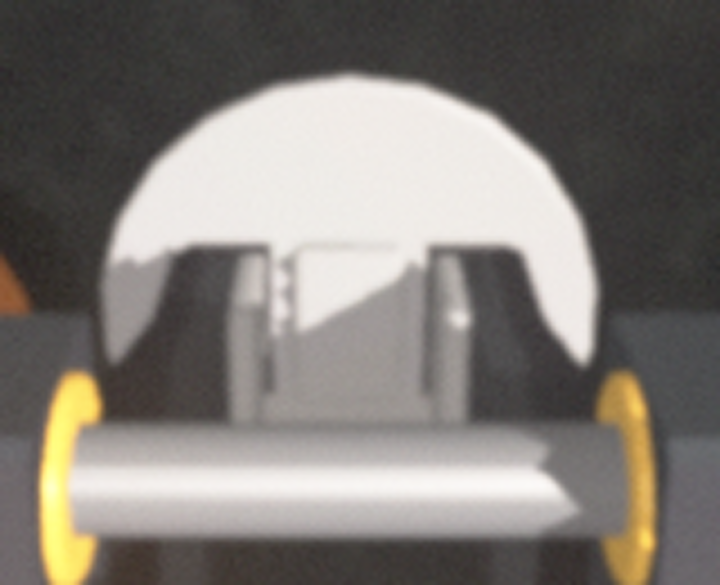

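```bash
python3 -m inch '{"dp":[[-8,0,0],[-10,0,0],[-10,0,0],[0,0,0],[0,0,0],[0,0,0],[0,0,0],[0,0,0],[0,0,0],[0,0,0],[0,0,0]],"yaw":[3,6.8,6.8,6.8,6.8,6.8,6.8,6.8,4.3,0,0]}'
python3 -m inch '{"dp":[[0,0.5,10],[0,1,20],[0,1.3,25],[0,1.3,25],[0,1.3,25],[0,1.3,25],[0,1.3,25],[0,1.3,25],[0,1.3,25],[0,1.3,25],[0,1.3,25],[0,1.3,20],[0,1,15],[0,0.5,10],[0,0.3,8],[0,0,3],[0,0,0],[0,0,0],[0,0,0]],"yaw":[0,0,0,0,0,0,0,0,0,0,0,0,0,0,0,0,0,0,0]}'
python3 - <<'E'
from h import *
S=[bot.read_state()];
c=snap('side','side5');d=snap('scene','scene5');w=snap('wrist','wrist5');s=bot.read_state()
R=np.array(s['tcp_rot']);p=np.array(s['position']);print(p,R.round(3).tolist(),s['force'],s['moment'],s['opening']*87)
k=c['color'][90:220,200:340];e=d['color'][130:240,230:350]
cv2.imwrite('pics/crop6.png',np.hstack([cv2.resize(k,(400,371),interpolation=2),cv2.resize(e,(400,371),interpolation=2)])[:,:,::-1])
E
```

```text
time_s: 7.87
position: [0.5183, 0.1402, 0.1653]
tcp_rot: [[-0.002, 1.0, 0.004], [-0.0, 0.004, -1.0], [-1.0, -0.002, 0.0]]
force: [-0.6, 0.4, -1.1]
opening: 0.347
time_s: 9.45
position: [0.5354, -0.1697, 0.166]
tcp_rot: [[-0.001, 1.0, 0.003], [0.001, 0.003, -1.0], [-1.0, -0.001, -0.001]]
force: [-0.3, -0.2, -1.5]
opening: 0.353
[ 0.53554988 -0.16993967  0.16607368] [[-0.0, 1.0, 0.003], [0.0, 0.003, -1.0], [-1.0, -0.0, -0.0]] [-0.35105875  0.43083563 -1.05785563] [ 0.00545701 -0.01671745 -0.00061574] 30.580658334373993
```

View pics/crop6.png

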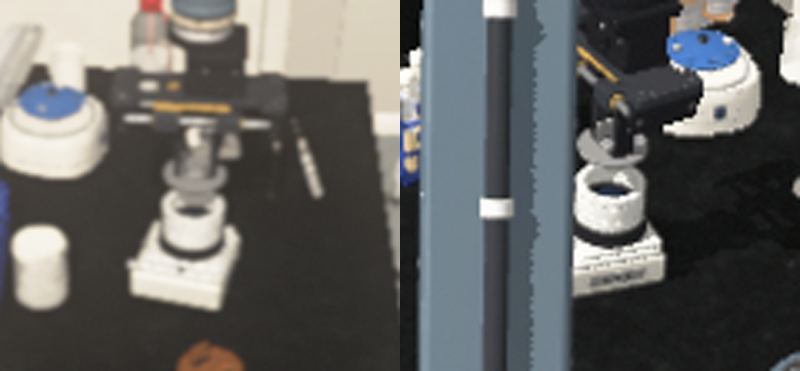

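View pics/wrist5.png

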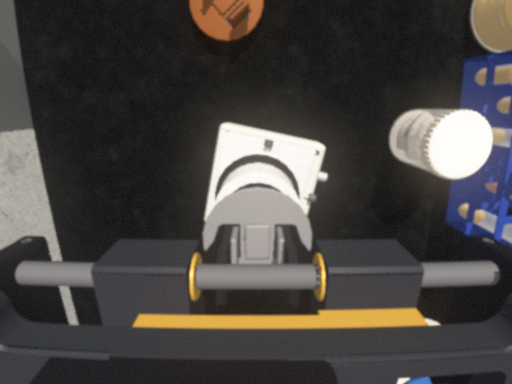

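The side crop shows the cap level above the barrel. The wrist view shows the flange arc topping out at (257,188) with the barrel rim behind it. I re-measure both and descend.

```bash
python3 - <<'E'
from h import *
c=load('wrist5');s=bot.read_state();R=np.array(s['tcp_rot']);p=np.array(s['position']);z=p[2]-.0145
g=cv2.cvtColor(c['color'],cv2.COLOR_RGB2GRAY);print(g[150:215:1,257].tolist())
cap=(R.T@(np.array(onz(load('wrist4'),0,0,0))*0+0))
# flange arc: bright rim vs grey flange => first pixel < thr going inwards after rim; use tool-frame from wrist4
b=np.array([0,1.23,.05])/1000
m=np.array([.53572,-.17102,.12])
print('move tool', (R.T@(m-R@b-p)*1000).round(2))
cv2.imwrite('pics/crop7.png',cv2.resize(c['color'][110:260,180:350,::-1],None,fx=4,fy=4,interpolation=2))
E
```

```text
[250, 251, 248, 233, 177, 116, 99, 87, 84, 89, 93, 119, 171, 225, 237, 240, 242, 241, 240, 243, 245, 245, 246, 250, 251, 250, 250, 250, 250, 249, 247, 240, 215, 142, 91, 93, 125, 164, 184, 186, 178, 174, 177, 175, 175, 174, 174, 176, 176, 173, 173, 173, 175, 174, 175, 173, 172, 173, 175, 170, 173, 173, 173, 172, 169]
move tool [46.07 -1.05  1.04]
```

View pics/crop7.png

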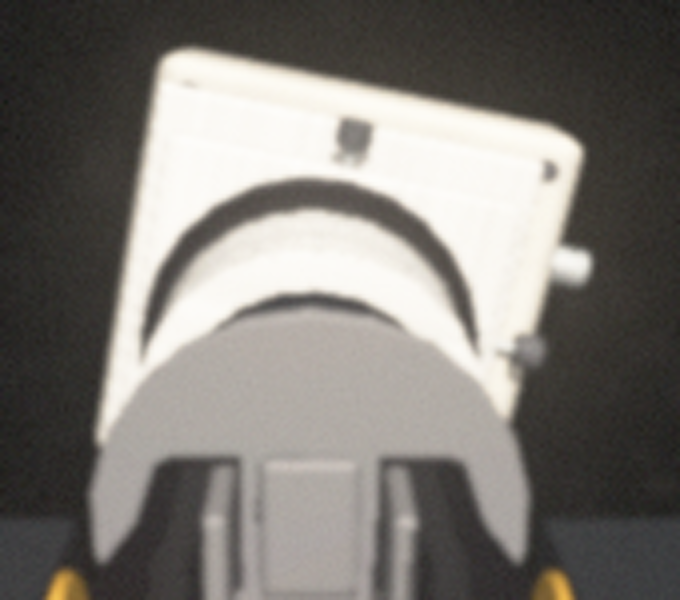

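```bash
python3 -m inch '{"dp":[[4,-0.5,0.5],[6,-0.5,0.5],[6,0,0],[6,0,0],[5,0,0],[2,0,0],[0,0,0],[0,0,0],[0,0,0]],"yaw":[0,0,0,0,0,0,0,0,0]}'
python3 -m inch '{"dp":[[0,0,0],[0,0,0]],"yaw":[0,0]}'
python3 - <<'E'
from h import *
w=snap('wrist','wrist6')
cv2.imwrite('pics/crop8.png',cv2.resize(w['color'][130:260,180:340,::-1],None,fx=4,fy=4,interpolation=2))
E
```

```text
time_s: 10.35
position: [0.5348, -0.1719, 0.1372]
tcp_rot: [[0.0, 1.0, 0.002], [-0.0, 0.002, -1.0], [-1.0, 0.0, 0.0]]
force: [0.3, 0.1, -0.2]
opening: 0.349
time_s: 10.52
position: [0.5348, -0.1719, 0.1374]
tcp_rot: [[0.001, 1.0, 0.002], [-0.0, 0.002, -1.0], [-1.0, 0.001, 0.0]]
force: [-0.2, -0.7, -1.7]
opening: 0.354
```

View pics/crop8.png

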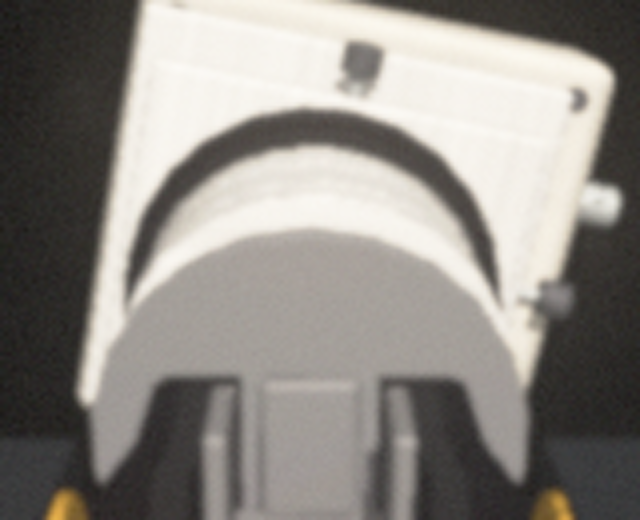

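```bash
python3 -m inch '{"dp":[[1,0,-0.5],[1,0,0],[0.5,0,0],[0,0,0],[0,0,0]],"yaw":[0,0,0,0,0]}'
python3 -m inch '{"dp":[[1,0,0],[0.5,0,0],[0,0,0]],"yaw":[0,0,0]}'
python3 -m inch '{"dp":[[1,0,0],[0.5,0,0],[0,0,0]],"yaw":[0,0,0]}'
```

```text
time_s: 10.98
position: [0.5346, -0.1712, 0.1345]
tcp_rot: [[-0.0, 1.0, 0.002], [0.0, 0.002, -1.0], [-1.0, -0.0, -0.0]]
force: [0.3, -0.8, -0.4]
opening: 0.356
time_s: 11.23
position: [0.5345, -0.1712, 0.1329]
tcp_rot: [[-0.0, 1.0, 0.002], [0.0, 0.002, -1.0], [-1.0, -0.0, -0.0]]
force: [0.4, 0.6, 0.5]
opening: 0.351
time_s: 11.48
position: [0.5345, -0.1712, 0.1314]
tcp_rot: [[-0.0, 1.0, 0.002], [0.0, 0.002, -1.0], [-1.0, -0.0, -0.0]]
force: [-0.5, 0.3, -1.1]
opening: 0.351
```

```bash
python3 -m inch '{"dp":[[0.7,0,0],[0.8,0,0],[0,0,0]],"yaw":[0,0,0]}'
python3 -m inch '{"dp":[[0.5,0,0],[0.5,0,0],[0,0,0]],"yaw":[0,0,0]}'
```

```text
time_s: 11.73
position: [0.5345, -0.1712, 0.1299]
tcp_rot: [[-0.0, 1.0, 0.002], [0.0, 0.002, -1.0], [-1.0, -0.0, -0.0]]
force: [0.1, 0.8, 0.3]
opening: 0.354
time_s: 11.98
position: [0.5345, -0.1712, 0.1289]
tcp_rot: [[-0.0, 1.0, 0.002], [0.0, 0.002, -1.0], [-1.0, -0.0, -0.0]]
force: [0.4, 0.9, -1.0]
opening: 0.351
```

```bash
python3 -m inch '{"dp":[[1,0,0],[1,0,0],[0,0,0]],"yaw":[0,0,0]}'
python3 -m inch '{"dp":[[1,0,0],[1,0,0],[0,0,0]],"yaw":[0,0,0]}'
python3 -m inch '{"dp":[[1,0,0],[1,0,0],[0,0,0]],"yaw":[0,0,0]}'
```

```text
time_s: 12.23
position: [0.5344, -0.1712, 0.1268]
tcp_rot: [[-0.0, 1.0, 0.002], [0.0, 0.002, -1.0], [-1.0, -0.0, -0.0]]
force: [-0.4, 0.5, -0.7]
opening: 0.352
time_s: 12.48
position: [0.5345, -0.1712, 0.1248]
tcp_rot: [[-0.0, 1.0, 0.002], [0.0, 0.002, -1.0], [-1.0, -0.0, -0.0]]
force: [0.0, -0.4, -0.1]
opening: 0.352
time_s: 12.73
position: [0.5347, -0.1713, 0.1232]
tcp_rot: [[0.0, 1.0, 0.002], [-0.0, 0.002, -1.0], [-1.0, 0.0, 0.0]]
force: [-0.2, -0.2, 2.6]
opening: 0.352
```

```bash
python3 -m inch '{"dp":[[0,0,0],[0,0,0],[0,0,0]],"yaw":[0,0,0]}'
python3 - <<'E'
from h import *
w=snap('wrist','wrist7');d=snap('side','side7');s=bot.read_state();print(s['force'],s['moment'],s['position'])
cv2.imwrite('pics/crop9.png',np.hstack([cv2.resize(w['color'][130:260,180:340],(480,390),interpolation=2),cv2.resize(d['color'][130:210,235:300],(317,390),interpolation=2)])[:,:,::-1])
E
```

```text
time_s: 12.98
position: [0.5347, -0.1713, 0.1233]
tcp_rot: [[0.0, 1.0, 0.002], [-0.0, 0.002, -1.0], [-1.0, 0.0, 0.0]]
force: [-0.4, -1.3, 2.2]
opening: 0.352
[-0.5587042   0.59754678  2.54825186] [0.02407688 0.1239703  0.03666309] [ 0.53467376 -0.17130812  0.1232653 ]
```

View pics/crop9.png

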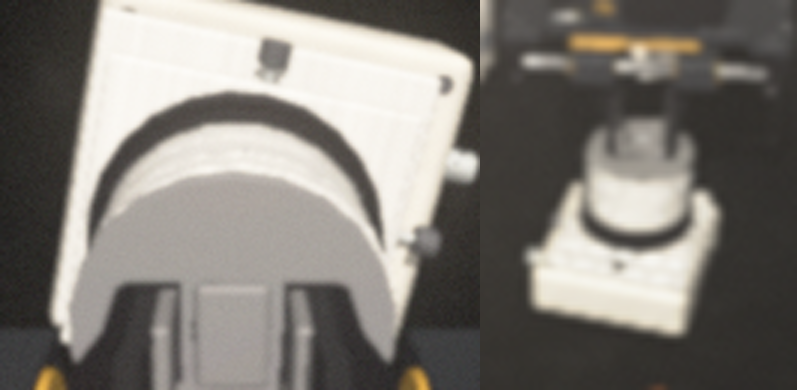

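Contact at TCP z 0.1233 is just the full-home height: underside 0.0950, which is 10 mm below the rim. A tiny extra nudge will confirm a firm seat.

```bash
python3 -m inch '{"dp":[[0.2,0,0],[0,0,0],[0,0,0]],"yaw":[0,0,0]}'
python3 -m inch '{"dp":[[0.2,0,0],[0,0,0],[0,0,0]],"yaw":[0,0,0]}'
python3 - <<'E'
from h import *
s=bot.read_state();print(s['force'],s['moment'],s['position'])
E
```

```text
time_s: 13.33
position: [0.5347, -0.1713, 0.123]
tcp_rot: [[0.0, 1.0, 0.002], [-0.0, 0.002, -1.0], [-1.0, 0.0, 0.0]]
force: [-0.5, 0.4, 3.8]
opening: 0.349
time_s: 13.58
position: [0.5347, -0.1713, 0.1228]
tcp_rot: [[0.0, 1.0, 0.002], [-0.0, 0.002, -1.0], [-1.0, 0.0, 0.0]]
force: [-1.2, -0.1, 4.6]
opening: 0.352
[-1.19108107 -0.05145426  4.61032551] [ 0.07144949  0.16157264 -0.04433287] [ 0.53468212 -0.17131421  0.1227806 ]
```

Force rises steadily at about 4 N/mm, with the barrel giving as described, so the flange is seated. I back off slightly and release.

```bash
python3 -m inch '{"dp":[[-0.3,0,0],[0,0,0]],"yaw":[0,0]}'
python3 -m inch '{"dp":[[0,0,0],[0,0,0],[0,0,0],[0,0,0],[0,0,0],[0,0,0],[0,0,0],[0,0,0],[0,0,0],[0,0,0]],"yaw":[0,0,0,0,0,0,0,0,0,0]}' 70
python3 - <<'E'
from h import *
w=snap('wrist','wrist8');d=snap('side','side8');s=bot.read_state();print(s['force'],s['moment'],s['position'],s['opening']*87)
cv2.imwrite('pics/crop10.png',np.hstack([cv2.resize(w['color'][130:260,180:340],(480,390),interpolation=2),cv2.resize(d['color'][130:210,235:300],(317,390),interpolation=2)])[:,:,::-1])
E
```

```text
time_s: 13.75
position: [0.5347, -0.1713, 0.123]
tcp_rot: [[0.0, 1.0, 0.002], [-0.0, 0.002, -1.0], [-1.0, 0.0, 0.0]]
force: [-0.9, -0.1, 3.8]
opening: 0.356
time_s: 14.58
position: [0.5346, -0.1713, 0.1229]
tcp_rot: [[-0.0, 1.0, 0.002], [0.0, 0.002, -1.0], [-1.0, -0.0, -0.0]]
force: [-0.0, 0.9, -0.2]
opening: 0.802
[ 0.18354975 -0.86858963  0.41096917] [-0.02088353  0.00156046 -0.01054931] [ 0.53455471 -0.17123219  0.12290692] 69.9797205042278
```

View pics/crop10.png

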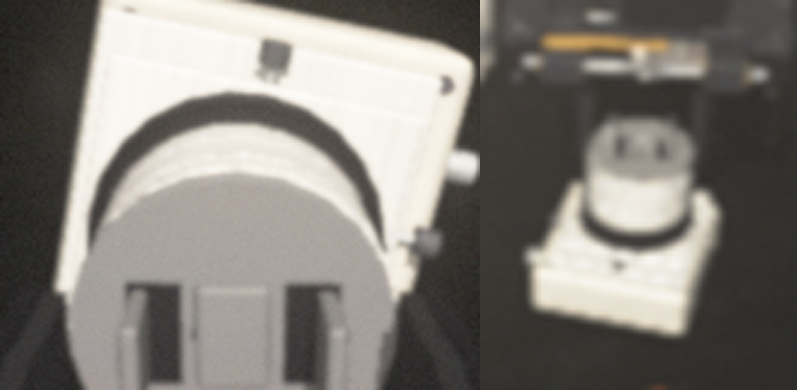

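The tabs have sprung out and the cap sits level. I retreat straight up and view from above.

```bash
python3 -m inch '{"dp":[[-3,0,0],[-8,0,0],[-15,0,0],[-20,0,0],[-20,0,0],[-20,0,0],[-20,0,0],[-10,0,15],[0,1,25],[0,1,25],[0,1,20],[0,1,9],[0,0,0],[0,0,0]],"yaw":[0,0,0,0,0,0,0,0,0,0,0,0,0,0]}'
python3 - <<'E'
from h import *
w=snap('wrist','wrist9');d=snap('side','side9');e=snap('scene','scene9')
print(circ(w,248,98,60,20,150,.108))
cv2.imwrite('pics/crop11.png',np.hstack([cv2.resize(w['color'][25:165,180:330],(400,373),interpolation=2),cv2.resize(e['color'][160:230,260:335],(400,373),interpolation=2)])[:,:,::-1])
E
```

```text
time_s: 15.85
position: [0.5384, -0.2648, 0.239]
tcp_rot: [[-0.0, 1.0, 0.001], [0.001, 0.001, -1.0], [-1.0, -0.0, -0.001]]
force: [-0.1, 0.2, 0.7]
opening: 0.802
(array([ 0.53994173, -0.16918374]), np.float64(0.045440622442283134), np.int64(52), np.float64(0.0017057160324142897))
```

View pics/crop11.png

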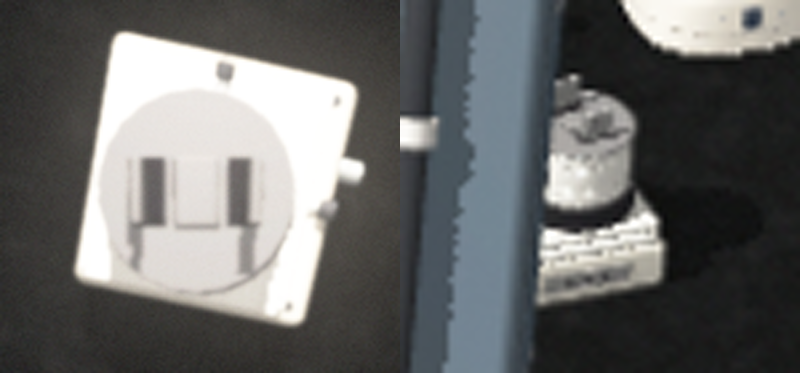

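View pics/side9.png

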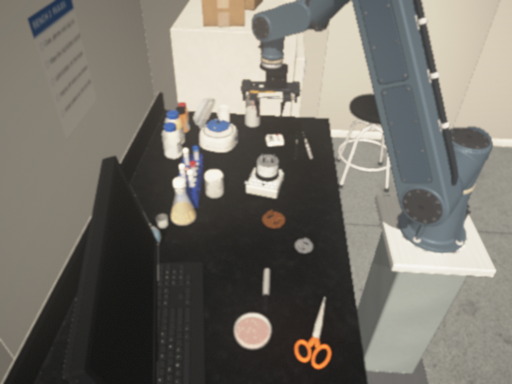

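The overhead view shows the flange concentric with the barrel. The tab outer faces are about 50 px apart, roughly 45 mm, so both are fully free. Nothing else has moved and the gripper is clear, so I hand in.

```bash
python3 - <<'E'
from h import *
c=load('wrist9');a=onz(c,180+127/2.667,25+190/2.667,.1295);b=onz(c,180+262/2.667,25+190/2.667,.1295);print(np.linalg.norm(a-b))
print(bot.read_state()['force'],bot.read_state()['qvel']);print(bot.hand_in())
E
```

```text
0.04460420202252835
[-0.70285009 -1.03163135 -0.04205715] [ 0.18320456  0.08605714 -0.11917729 -0.08233609 -0.15716307 -0.08103686]
the job is handed in; nothing more can be done
None
```

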